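# Set and lock the bench magnifier over the culture dishes

## Robot

A 7-joint arm with a two-finger parallel gripper is mounted at the origin on a cart in front of the work surface, level with it; the furniture and walls round the work are solid. World frame = base frame: x ahead of the robot, y to its left, z up, the work surface at z = 0. Lengths are in mm, angles in rad, forces in N, time in s.
With the tool pointing down it reaches from about 400 to 850 mm from the base axis. Payload 4.5 kg.
Tool frame: the origin (TCP) lies on the centre line of the jaws, within the pads' length; the fingertips stand 25 mm ahead of it and the grasp point (between the pads) lies 6 mm ahead of it; z points along the fingers, y is the line along which they close (so a half turn about z gives the same grasp; the last joint's range is limited). The gripper opens to 88 mm and grips with 3 to 60 N. Pads are 18 mm wide; open, the fingers measure 123 mm over their backs; the gripper's body (75 mm by 187 mm) begins 45 mm behind the grasp point.
Start: joints at [-1.076, 0.689, -0.195, 1.565, 0.157, 0.902, -0.215], TCP at [277.9, 559.842, 263.743] pointing down, gripper open.
Joint ranges: [-3.01, 3.01], [-0.46, 2.08], [-1.47, 1.51], [0.13, 2.56], [-1, 4.14], [0.04, 2.09], [-2.66, 2.66]. Speed limits (rad/s): [2.57, 2.57, 3.14, 3.14, 3.14, 3.14, 3.14].

## Interface

Orientations are given as a unit quaternion [x, y, z, w].
In Python, from plant import env gives the robot as it stands. The module is installed in compiled form; this text tells all that it offers.
- The arm moves only by the shell command python3 -m creep 'ROWS'. ROWS is text: rows parted by semicolons, each of 5 numbers parted by spaces: the gripper command: -1 is shut, 1 is fully open, values between are in proportion, then the shift along the world's x, y, z in m, then the turn about the world's z in degrees. In form: gripper dx dy dz spin; .... A call has exactly 5 rows; each row is the pose to reach, as a shift and turn from the pose commanded when the call began; what a row does not reach only later rows make up. A row lasts 1/10 s, in which the tool goes at most 50 mm and 8.59 degrees, less where a joint would pass 70% of its speed; a pose out of reach is approached as far as the arm can. A call with a gripper value outside its range is refused whole. The fingers move at their own pace and stop on an object; the grip force is fixed at half the most. Time passes only in rows, so rows that repeat a pose let the fingers close, or fill a call up. It gives the time, the measured TCP pose, the force, the opening and the grip force at its end, in the units of the state.
- env.get_state(): the state, without advancing time (a new reading comes with each control period).
- env.snapshot(name): name is "scene" or "top"; returns the picture (384x512x3 uint8, blue, green, red); there is no depth.
- env.camera_info(name): a dict with "intrinsics" (3x3 intrinsics, pixels), "R" (3x3) and "t" (3): a world point X has camera coordinates R X + t. Camera axes: x right, y down, z forward; pixel columns grow to the right and rows downward; lengths in mm; the calibration is good to about 2 mm. A picture is of the moment at which its call begins. camera_info takes no time and is no camera call.
- env.close_job(): hands the job in; it is judged then, once.
Trained networks look in the newest picture that a camera, given by its name, has taken for a name from the list of things; names that differ only in an ending like _2 or _b are one class to them, and where a whole thing is asked for, a point or a joint stands for the part that bears it (a point fixed in the world has none). Each returns a list of dicts, best first, with "confidence" (0 to 1); they miss things now and then, are a little off and sometimes report something else, mostly with a low value. They report only what shows in the picture. A call takes as long as a camera call.
- env.search_frame(name, camera): "box" ([centre column, centre row, width, height] in pixels, round what is visible of it).
- env.trace(name, camera): "pixels" (384x512 bool, what is visible of it) and "box" ([centre column, centre row, width, height] in pixels, round what is visible of it).
The state is a dict: "time_s": time; "qpos": joint angles; "joint_vel": joint speeds; "joint_efforts": joint torques, N m; "tool_pos": TCP position; "tcp_rot": TCP orientation; "force": force on the tool from outside, world axes, zero at the start; "torque": the same for the moment, N m; "opening": opening from 0.0 (shut) to 1.0 (fully open); "finger_force": force on a finger pad.
Only numpy, scipy, OpenCV 4.12 (cv2) and the standard library are available. Lean on these libraries where they do the work, as an engineer would, in place of code of your own. Each camera call takes 0.05 s, during which the arm holds its last target. There are 200 camera calls.

## Task

Clear the tall blue-capped sample bottle that stands by the magnifier out of the way, upright in the empty compartment of the white tray. Then swing the magnifier's arm round until its lens stands centred over the stack of petri dishes, let the arm rest there, and only then slide the lock bolt on the arm fully home into the notch of the index plate. Leave the dishes and everything else standing where they are.

Things in the scene. Friction and masses are not known exactly. Their poses are not given: they have to be found in the camera images.
- stand: fixed stand of the magnifier: dark round foot 120 mm wide, 20 mm high, and a steel column, the vertical pivot of the arm. Origin on the pivot axis at the work surface; z up; -x points roughly to the robot. Petri stack, bottle and timer stand 200 mm from the axis at arm angles -0.50, 0.23 and 0.96 rad, one at each in any order, within 3 mm.
- index_plate (a point): centre of the fixed aluminium index plate on top of the column, 118 to 134 mm above the surface (this point 126 mm). It has rounded teeth out to 66 mm from the axis; the three gaps between teeth at arm angles -0.50, 0.23 and 0.96 rad are the notches (keepers) for the lock bolt.
- swing_arm (a joint): angle of the magnifier's arm about the column, rad. 0: the arm points along the stand's -x; positive is counter-clockwise from above, towards the stand's -y: a point at radius r is at (-r cos a, -r sin a) in the stand's frame. Range -1.5 to 1.35; starts between -1.35 and -1.0. Friction holds it wherever it is left (about 2 N at the post moves it).
- lock_bolt (a joint): travel of the lock bolt, m: 0 to 0.003 at the start (withdrawn), 0.024 fully home. It slides along the arm towards the column; friction of about 2 N, no spring. Its round 12 mm nose enters a notch only when the arm is within about 0.15 rad of the notch's angle, else a tooth stops it; once in, the arm has about 0.06 rad of play either way.
- lens_center (a point): centre of the round glass lens in its black ring (90 mm outside, 13 mm high) at the end of the white arm, 200 mm from the pivot. The ring spans 98 to 111 mm above the surface: it passes over the dishes and the timer but strikes the bottle, the filter cups and the dark bottle. The arm's bar is 24 mm wide and spans 98 to 112 mm.
- post_grip (a point): where to take the arm: on the upright steel post, 16 mm diameter, that stands on the arm 140 mm from the pivot, from 112 to 179 mm above the surface; this point is 165 mm up. The bolt's grip stands 35 mm nearer the pivot (59 mm when the bolt is home), so mind the fingers. The round post can turn between them.
- bolt_grip (a point): where to take the lock bolt: on its upright round black grip, 16 mm diameter, top at 181 mm, this point 165 mm up; 105 mm from the pivot when withdrawn, 81 mm when home. x axis points along the bolt's travel, towards the column.
- petri_center (a point): centre of the stack of petri dishes, 61 mm diameter, 45 mm high; it stands on one of the three places and must stay there.
- bottle_center (a point): centre (59 mm up) of the tall white sample bottle with a blue cap, the only one outside the carton: 53 mm diameter, 118 mm high, straight body up to 95 mm; z axis up. 0.08 to 0.17 kg. Stands on one of the three places.
- tray: fixed white tray, 110 mm (its x) by 165 mm (its y), walls 30 mm high and 4 mm thick, floor 4 mm; origin at the centre of its underside. A divider along its x axis makes two compartments, each about 76 mm (y) by 102 mm (x); their centres are 40 mm to +y (empty) and 40 mm to -y (holds a filter cup). It is clear of the arm's sweep.
- tray_cup: filter cup, 70 mm wide, 106 mm high, in the -y compartment of the tray. Bystander; origin under its centre.
- bench_timer: bench timer, 66 mm square, 22 mm high, on one of the three places; origin under its centre. Bystander.
- dark_bottle: dark glass bottle, 71 mm diameter, 146 mm high, at the left beyond the carton; origin under its centre. Bystander.

How it is judged (in metres and radians):
On the way, in this order (a step that is already met when the one before it is completed fails the run):
1. the bottle stands upright in the tray's empty compartment, let go (x of bottle_center in the frame of tray between -0.04 and 0.04 m and y of bottle_center in the frame of tray between 0.015 and 0.07 m and z of bottle_center in the frame of tray below 0.07 m and angle between bottle_center's own z axis and vertical below 0.12 rad and contact force between the fingers and tall_bottle below 0.1 N), for 0.2 s.
2. the arm rests with the lens over the petri dishes (within 25 mm), the bolt still withdrawn (horizontal distance between lens_center and petri_center below 0.025 m and velocity of joint swing_arm between -0.1 and 0.1 rad/s and value of joint lock_bolt below 0.009 m), for 0.2 s.
3. the bolt is home in the notch (value of joint lock_bolt above 0.02 m), for 0.2 s.
At the end, for the whole second after the job is handed in: the sample bottle stands upright (within 0.12 rad) and at rest on the floor of the tray's +y compartment; the lens is centred over the petri dishes within 16 mm and the arm is at rest; the lock bolt is home (at least 20 of 24 mm) (x of bottle_center in the frame of tray between -0.04 and 0.04 m and y of bottle_center in the frame of tray between 0.015 and 0.07 m and z of bottle_center in the frame of tray below 0.07 m and angle between bottle_center's own z axis and vertical below 0.12 rad and linear speed of tall_bottle below 0.02 m/s and horizontal distance between lens_center and petri_center below 0.016 m and value of joint lock_bolt above 0.02 m and velocity of joint swing_arm between -0.05 and 0.05 rad/s); the robot touches nothing.
It fails at once if the sample bottle is knocked over or tipped more than 0.5 rad (angle between bottle_center's own z axis and vertical above 0.5 rad).
It fails at once if the petri stack is pushed more than 10 mm (distance of petri_center from where it was at the start of the episode above 0.01 m).
It fails at once if the timer, the dark bottle or the filter cup in the tray is moved more than 20 mm (distance of any of bench_timer, tray_cup, dark_bottle from where it was at the start of the episode above 0.02 m).
It also fails if it takes over 67 s, if anything falls off the work surface, if the arm or the gripper's body presses on something with over 40 N, if the wrist force passes 120 N, or if a joint passes its speed limit or range.

## Working session

There is one attempt and no reset: what is moved stays moved. The work goes in short steps, Python scripts to look and compute and a shell command to move; the robot and the scene stay as the last step left them, time stands still between calls to the robot, and variables do not carry over. Pictures are saved under pics/ and viewed, at most 10 in all, crops included, and the job is handed in when it is done.

```bash
mkdir -p pics; cat > h.py <<'E'
import numpy as np, cv2
from plant import env
def ray(cam,px):
    c=env.camera_info(cam);K=np.array(c["intrinsics"],float);R=np.array(c["R"],float);t=np.array(c["t"],float)
    return -R.T@t, R.T@np.linalg.inv(K)@np.array([px[0],px[1],1.])
def atz(cam,px,z):
    o,d=ray(cam,px); return o+d*(z-o[2])/d[2]
def proj(cam,X):
    c=env.camera_info(cam);K=np.array(c["intrinsics"],float);p=K@(np.array(c["R"],float)@np.array(X,float)+np.array(c["t"],float))
    return p[:2]/p[2]
E
python3 - <<'E'
from h import *
ims=[]
for c in ("scene","top"):
    im=env.snapshot(c); cv2.imwrite(f"pics/{c}0.png",im)
    print(c,(ray(c,(256,192))[0]).round(),ray(c,(256,192))[1].round(2))
    for n in ("stand","index_plate","lens_center","post_grip","bolt_grip","petri_center","bottle_center","tray","tray_cup","bench_timer","dark_bottle"):
        print(n,[(round(r["confidence"],2),np.round(r["box"]).tolist()) for r in env.search_frame(n,c)[:2]])
s=env.get_state();print(s["time_s"],s["tool_pos"],s["tcp_rot"],s["force"])
E
```

```text
scene [ -72. -695.  744.] [ 0.57  0.54 -0.62]
stand [(0.83, [284.0, 182.0, 102.0, 71.0])]
index_plate [(0.96, [282.0, 180.0, 101.0, 74.0]), (0.52, [332.0, 238.0, 19.0, 49.0])]
lens_center [(0.83, [278.0, 163.0, 90.0, 40.0]), (0.74, [282.0, 284.0, 33.0, 51.0])]
post_grip [(0.65, [277.0, 164.0, 86.0, 38.0]), (0.29, [243.0, 213.0, 18.0, 22.0])]
bolt_grip [(0.54, [278.0, 156.0, 18.0, 23.0])]
petri_center [(0.82, [245.0, 213.0, 23.0, 24.0])]
bottle_center [(0.59, [331.0, 239.0, 24.0, 42.0])]
tray [(0.63, [266.0, 292.0, 83.0, 79.0]), (0.61, [276.0, 245.0, 29.0, 20.0])]
tray_cup [(0.64, [282.0, 282.0, 32.0, 55.0])]
bench_timer [(0.68, [276.0, 244.0, 28.0, 23.0]), (0.4, [278.0, 157.0, 24.0, 24.0])]
dark_bottle [(0.83, [240.0, 140.0, 22.0, 39.0])]
top [ 359. -131. 1288.] [ 0.14  0.01 -0.99]
stand [(0.74, [161.0, 125.0, 34.0, 33.0]), (0.6, [252.0, 149.0, 114.0, 64.0])]
index_plate [(0.67, [254.0, 148.0, 110.0, 63.0]), (0.38, [327.0, 262.0, 65.0, 48.0])]
lens_center [(0.74, [229.0, 157.0, 67.0, 41.0])]
post_grip [(0.72, [228.0, 160.0, 68.0, 41.0])]
bolt_grip [(0.61, [247.0, 145.0, 19.0, 11.0]), (0.15, [255.0, 150.0, 115.0, 62.0])]
petri_center []
bottle_center [(0.82, [342.0, 186.0, 26.0, 26.0])]
tray [(0.98, [326.0, 260.0, 64.0, 47.0])]
tray_cup [(0.95, [345.0, 260.0, 33.0, 29.0])]
bench_timer [(0.91, [295.0, 212.0, 25.0, 28.0]), (0.43, [247.0, 145.0, 20.0, 14.0])]
dark_bottle [(0.98, [161.0, 126.0, 32.0, 33.0]), (0.17, [233.0, 157.0, 68.0, 34.0])]
1.2 [277.91644982 559.8339447  263.74414906] [ 2.28375114e-01  9.73573216e-01  3.27101234e-05 -5.89257623e-07] [-0.17852799 -0.64339299 -0.69668911]
```

```bash
python3 - <<'E'
import cv2,numpy as np
a=cv2.imread("pics/scene0.png")[100:350,170:420];b=cv2.imread("pics/top0.png")[80:330,130:400]
cv2.imwrite("pics/s1.png",cv2.resize(a,None,fx=2.4,fy=2.4,interpolation=2));cv2.imwrite("pics/t1.png",cv2.resize(b,None,fx=2.4,fy=2.4,interpolation=2))
E
```

```text
(no output)
```

View pics/s1.png

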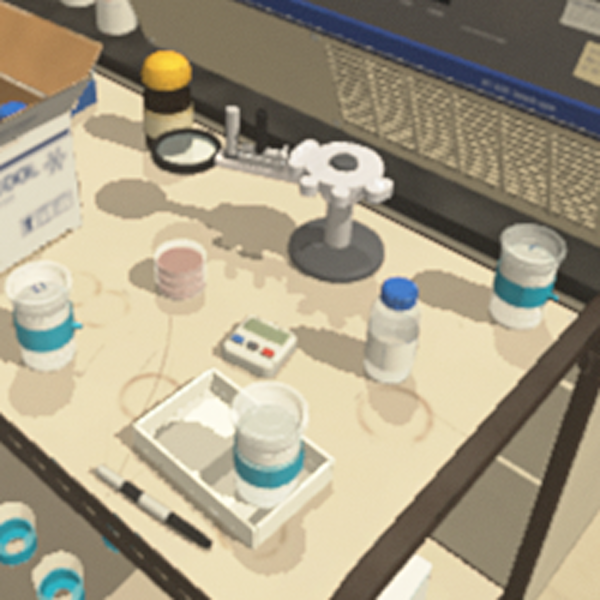

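View pics/t1.png

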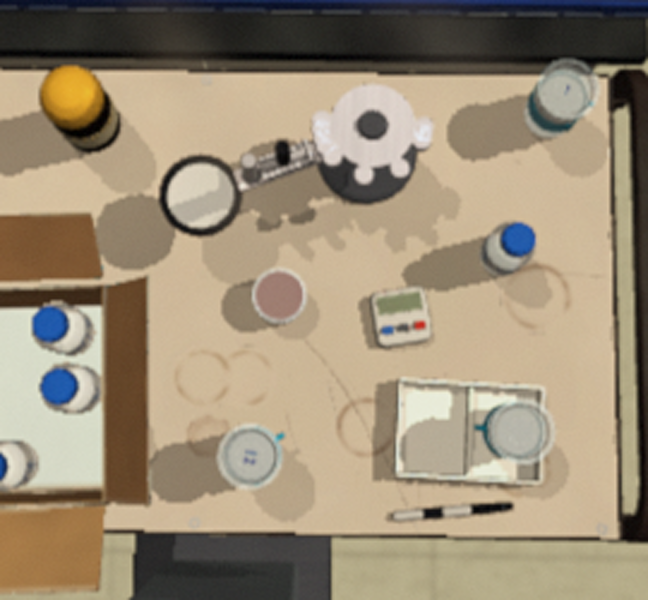

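The pictures show the dishes at scene px (245,213), the timer at (277,244), the bottle at (332,238), the stand at right of the arm, and the empty tray compartment on the left (+y) side. In the top view up is +x and left is +y. So the petri stack is at -0.50, the timer at 0.23 and the bottle at 0.96.

```bash
python3 - <<'E'
from h import *
from scipy.optimize import least_squares
im=cv2.imread("pics/top0.png")
tr=env.trace
env.snapshot("top"); env.snapshot("scene")
def cen(n,c):
    r=tr(n,c)
    if not r: return None
    m=r[0]["pixels"]; ys,xs=np.nonzero(m); return np.array([xs.mean(),ys.mean()]),np.array(r[0]["box"]),m,r[0]["confidence"]
out={}
for n,zt,zs in (("petri_center",45,22),("bottle_center",59,59),("bench_timer",22,11),("dark_bottle",73,73),("tray",15,15),("tray_cup",60,53)):
    for c in ("top","scene"):
        r=cen(n,c)
        if r is None: print(n,c,None);continue
        print(n,c,round(r[3],2),r[1].round(1),"mid",atz(c,r[1][:2],zs).round(1)[:2],"cent",atz(c,r[0],zs).round(1)[:2])
# petri top disc, bottle cap, hub
print("petri top",atz("top",(130+279/2.4,80+295/2.4),45)[:2].round(1))
print("bottle cap",atz("top",(130+518/2.4,80+239/2.4),118)[:2].round(1))
hsv=cv2.cvtColor(im,cv2.COLOR_BGR2HSV)
m=(cv2.inRange(hsv,(100,120,60),(130,255,255))>0); m[:, :330]=0;m[:160]=0;m[205:]=0;m[:,355:]=0
ys,xs=np.nonzero(m);print("cap px",xs.mean(),ys.mean(),len(xs),atz("top",(xs.mean(),ys.mean()),113)[:2].round(1))
print("hub",atz("top",(130+372/2.4,80+124/2.4),134)[:2].round(1),atz("scene",(170+345/2.4,100+161/2.4),134)[:2].round(1))
print("lens",atz("top",(130+201/2.4,80+195/2.4),111)[:2].round(1),atz("scene",(170+187/2.4,100+151/2.4),111)[:2].round(1))
print("post top",atz("scene",(170+232/2.4,100+110/2.4),179)[:2].round(1),"bolt top",atz("scene",(170+262/2.4,100+112/2.4),181)[:2].round(1))
print("post top t",atz("top",(130+248/2.4,80+160/2.4),179)[:2].round(1),"bolt top",atz("top",(130+283/2.4,80+148/2.4),181)[:2].round(1))
for k,p in dict(TL=(399,379),TR=(547,386),BL=(396,476),BR=(545,484)).items(): print(k,atz("top",(130+p[0]/2.4,80+p[1]/2.4),30)[:2].round(1))
E
```

```text
petri_center top 0.43 [339.6 185.9  29.5  27.2] mid [ 555.3 -356.7] cent [ 562.3 -360.5]
petri_center scene 0.89 [245.4 213.8  24.2  21.1] mid [ 500.4 -103.9] cent [505.5 -93.9]
bottle_center top 0.97 [339.7 184.9  23.8  26.8] mid [ 552.3 -350.4] cent [ 555.8 -354.2]
bottle_center scene 0.76 [331.9 238.1  21.1  45.5] mid [ 552.9 -357.3] cent [ 555.3 -358.4]
bench_timer top 0.96 [297.  212.6  26.7  24.9] mid [ 480.1 -239.3] cent [ 481.1 -237.1]
bench_timer scene 0.64 [277.7 245.2  29.8  26. ] mid [ 478.2 -244.7] cent [ 481.5 -239.5]
dark_bottle top 0.58 [161.2 125.4  35.5  36.9] mid [707.9 136.6] cent [708.  132.3]
dark_bottle scene 0.84 [240.9 140.7  21.1  39.5] mid [719.1 132.1] cent [723.7 149.8]
tray top 0.6 [324.8 259.9  63.1  47.9] mid [ 350.8 -315.3] cent [ 351.4 -299.6]
tray scene None
tray_cup top 0.94 [345.3 260.6  32.6  32.5] mid [ 350.  -364.2] cent [ 352.4 -364.6]
tray_cup scene 0.6 [282.7 286.2  32.6  52.1] mid [ 359.6 -360.3] cent [ 362.6 -351.7]
petri top [501.5 -98.3]
bottle cap [ 557.1 -355.8]
cap px 345.5 179.41095890410958 146 [ 558.4 -356. ]
hub [ 677.7 -197.5] [ 683.2 -197. ]
lens [602.3 -13.3] [597.2 -21.9]
post top [623.3 -72.5] bolt top [ 641.2 -103.5]
post top t [625.6 -67.5] bolt top [ 638.2 -103.4]
TL [ 409.1 -235.8]
TR [ 403.5 -403.5]
BL [ 300.6 -232.6]
BR [ 294.2 -399.5]
```

```bash
python3 -m creep '1 0 0 0.015 0; 1 0 0 0.03 0; 1 0 -0.02 0.045 0; 1 0 -0.04 0.06 0; 1 0 -0.06 0.07 0' 
python3 -m creep '1 0.014 -0.043 0 -3.2; 1 0.028 -0.086 0 -6.4; 1 0.042 -0.129 0 -9.6; 1 0.056 -0.172 0 -12.8; 1 0.07 -0.215 0 -16'
python3 -m creep '1 0.014 -0.043 0 -3.2; 1 0.028 -0.086 0 -6.4; 1 0.042 -0.129 0 -9.6; 1 0.056 -0.172 0 -12.8; 1 0.07 -0.215 0 -16'
python3 - <<'E'
from h import *
from scipy.optimize import least_squares
P=np.array([[501.5,-98.5],[480.5,-239],[557,-356],[680,-197]]);A=np.array([-.5,.23,.96]);
L=np.vstack([np.c_[-200*np.cos(A),-200*np.sin(A)],[0,0]])
f=lambda v:((v[:2]+L@np.array([[np.cos(v[2]),-np.sin(v[2])],[np.sin(v[2]),np.cos(v[2])]]).T-P)).ravel()
r=least_squares(f,[677,-195,0]);print(r.x,r.fun.round(1))
x,y,w=r.x
for p in ((600,-17),(624.5,-70),(639.5,-103.5)):
    d=np.array(p)-[x,y];print(np.hypot(*d),np.arctan2(-d[1],-d[0])-w)
E
```

```text
time_s: 2.4
tool_pos: [277.9, 499.5, 334.7]
tcp_rot: [0.228, 0.974, 0.001, 0.0]
force: [1.0, -0.3, 1.5]
opening: 0.995
finger_force: 0.0
time_s: 2.9
tool_pos: [348.2, 283.1, 334.0]
tcp_rot: [0.363, 0.932, 0.0, 0.0]
force: [0.9, 0.2, -0.7]
opening: 1.007
finger_force: 0.0
time_s: 3.4
tool_pos: [418.3, 68.2, 334.1]
tcp_rot: [0.489, 0.872, 0.0, 0.0]
force: [1.2, 0.7, 0.5]
opening: 1.003
finger_force: 0.0
[ 6.76553510e+02 -1.96769676e+02 -2.08339515e-02] [ 1.6  1.3  0.4  0.7  1.5 -2.2 -3.4  0.2]
195.3908298782088 -1.147378611804052
137.04057327670094 -1.1603388978399871
100.36032639013953 -1.1718091947414948
```

```bash
python3 -m creep '1 0.014 -0.043 0 -3.2; 1 0.028 -0.086 0 -6.4; 1 0.042 -0.129 0 -9.6; 1 0.056 -0.172 0 -12.8; 1 0.07 -0.215 0 -16'
python3 -m creep '1 0.014 -0.043 0 -3.2; 1 0.028 -0.086 0 -6.4; 1 0.042 -0.129 0 -9.6; 1 0.056 -0.172 0 -12.8; 1 0.069 -0.211 0 -15.6'
python3 -m creep '1 0 0 -0.03 0; 1 0 0 -0.06 0; 1 0 0 -0.09 0; 1 0 0 -0.11 0; 1 0 0 -0.12 0'
python3 - <<'E'
from h import *
im=env.snapshot("scene");cv2.imwrite("pics/s2.png",cv2.resize(im[100:350,170:440],None,fx=2.2,fy=2.2))
s=env.get_state();print(s["time_s"],s["tool_pos"],s["tcp_rot"],s["qpos"])
E
```

```text
time_s: 3.9
tool_pos: [488.3, -146.9, 334.0]
tcp_rot: [0.605, 0.796, 0.0, 0.0]
force: [1.6, 0.3, 0.7]
opening: 1.0
finger_force: 0.0
time_s: 4.4
tool_pos: [557.1, -358.4, 333.8]
tcp_rot: [0.708, 0.706, -0.0, 0.0]
force: [0.6, -0.6, 0.1]
opening: 1.001
finger_force: 0.0
time_s: 4.9
tool_pos: [556.1, -355.3, 211.5]
tcp_rot: [0.707, 0.707, -0.0, -0.002]
force: [0.0, 0.5, 0.4]
opening: 1.0
finger_force: 0.0
4.95 [ 555.84427768 -355.26677632  210.89991689] [ 7.07036888e-01  7.07173253e-01 -4.17862776e-04 -2.15745268e-03] [ 0.42556794  0.80093212  0.14155309  1.50905606 -0.13617525  0.84565527
  0.61570469]
```

View pics/s2.png

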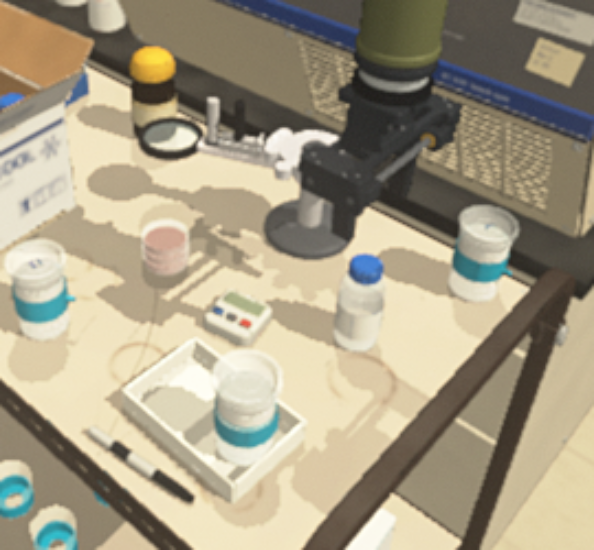

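The gripper is over the bottle (cap at crop px (366,268)), and its left finger is at (345,210). I'll descend and grip.

```bash
python3 -m creep '1 0 0 -0.03 0; 1 0 0 -0.06 0; 1 0 0 -0.09 0; 1 0 0 -0.11 0; 1 0 0 -0.126 0'
python3 -m creep '0.6 0 0 0 0; 0.4 0 0 0 0; 0 0 0 0 0; -0.5 0 0 0 0; -1 0 0 0 0'
python3 -m creep '-1 0 0 0 0; -1 0 0 0 0; -1 0 0 0 0; -1 0 0 0 0; -1 0 0 0 0'
```

```text
time_s: 5.45
tool_pos: [557.4, -356.3, 87.4]
tcp_rot: [0.707, 0.707, 0.0, 0.0]
force: [0.3, -0.1, -0.5]
opening: 0.999
finger_force: 0.0
time_s: 5.95
tool_pos: [557.7, -356.5, 88.8]
tcp_rot: [0.707, 0.707, 0.0, 0.001]
force: [0.8, -0.0, 2.4]
opening: 0.58
finger_force: 29.9
time_s: 6.45
tool_pos: [557.8, -356.5, 88.8]
tcp_rot: [0.707, 0.707, 0.0, 0.001]
force: [0.6, -0.0, 5.7]
opening: 0.575
finger_force: 29.9
```

```bash
python3 -m creep '-1 0 0 0.015 0; -1 0 0 0.04 0; -1 0 0 0.07 0; -1 0 0 0.1 0; -1 0 0 0.12 0'
python3 -m creep '-1 -0.02 0.01 0 0; -1 -0.05 0.023 0 0; -1 -0.085 0.036 0 0; -1 -0.12 0.05 0 0; -1 -0.15 0.06 0 0'
python3 -m creep '-1 -0.025 0.008 0 0; -1 -0.045 0.014 0 0; -1 -0.054 0.018 0 0; -1 -0.054 0.018 0 0; -1 -0.054 0.018 0 0'
python3 - <<'E'
from h import *
im=env.snapshot("top");cv2.imwrite("pics/t3.png",cv2.resize(im[130:330,200:400],None,fx=3,fy=3,interpolation=2))
env.snapshot("scene")
r=env.trace("bottle_center","scene")
for q in r[:2]: print(q["confidence"],q["box"])
s=env.get_state();print(s["tool_pos"],s["opening"],s["finger_force"],proj("scene",[353,-278,115+59]))
E
```

```text
time_s: 6.95
tool_pos: [556.9, -356.5, 210.4]
tcp_rot: [0.707, 0.707, 0.0, 0.001]
force: [0.5, -0.7, -0.7]
opening: 0.581
finger_force: 29.9
time_s: 7.45
tool_pos: [404.4, -294.9, 208.2]
tcp_rot: [0.707, 0.707, -0.0, -0.001]
force: [-0.6, 0.4, -1.9]
opening: 0.582
finger_force: 29.9
time_s: 7.95
tool_pos: [354.3, -278.7, 208.1]
tcp_rot: [0.707, 0.707, 0.0, 0.001]
force: [0.3, -0.2, -0.6]
opening: 0.579
finger_force: 29.9
0.62 [252.6, 231.2, 22.1, 51.9]
0.34 [283.1, 283.9, 31.0, 52.1]
[ 354.22639868 -278.56287051  207.74140672] 0.5794267348600626 29.908665544571704 [253.07830371 230.35028388]
```

View pics/t3.png

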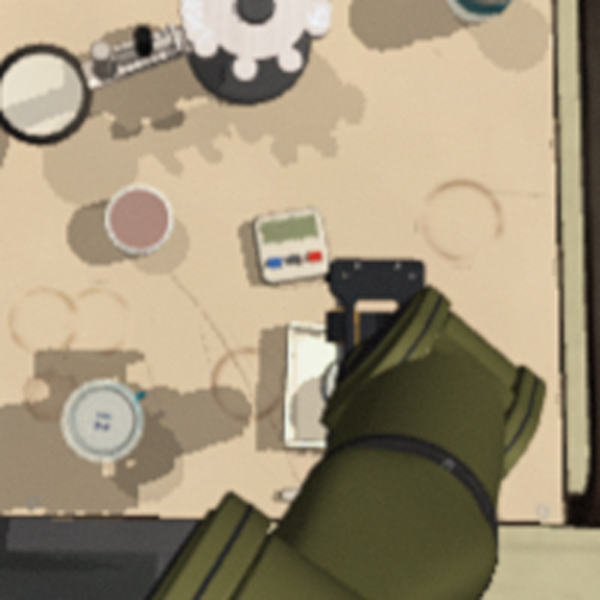

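The bottle is held upright over the left compartment. The robot covers the rest of the tray, and the empty +y end shows at crop px (305,390). I'll lower it.

```bash
python3 -m creep '-1 0 0 -0.03 0; -1 0 0 -0.06 0; -1 0 0 -0.085 0; -1 0 0 -0.1 0; -1 0 0 -0.107 0'
python3 -m creep '-1 0 0 -0.003 0; -1 0 0 -0.006 0; -1 0 0 -0.008 0; -1 0 0 -0.008 0; -1 0 0 -0.008 0'
python3 -m creep '-0.2 0 0 0 0; 0.3 0 0 0 0; 1 0 0 0 0; 1 0 0 0 0; 1 0 0 0 0'
python3 -m creep '1 0 0 0.01 0; 1 0 0 0.03 0; 1 0 0 0.06 0; 1 0 0 0.1 0; 1 0 0 0.14 0'
```

```text
time_s: 8.6
tool_pos: [353.3, -278.1, 99.2]
tcp_rot: [0.707, 0.707, 0.0, -0.001]
force: [0.1, 0.1, -0.8]
opening: 0.579
finger_force: 29.9
time_s: 9.1
tool_pos: [353.1, -278.3, 93.1]
tcp_rot: [0.707, 0.707, 0.0, 0.0]
force: [0.9, -0.3, -1.4]
opening: 0.579
finger_force: 29.9
time_s: 9.6
tool_pos: [352.9, -278.2, 92.8]
tcp_rot: [0.707, 0.707, 0.0, 0.0]
force: [0.8, -0.3, -0.3]
opening: 0.898
finger_force: 0.0
time_s: 10.1
tool_pos: [352.3, -277.8, 234.6]
tcp_rot: [0.707, 0.707, 0.0, -0.0]
force: [1.2, 0.0, -1.1]
opening: 0.997
finger_force: 0.0
```

```bash
python3 -m creep '1 0.025 0.02 0 2; 1 0.055 0.042 0 4.5; 1 0.085 0.065 0 7; 1 0.115 0.087 0 9.5; 1 0.145 0.11 0 12'
python3 -m creep '1 0.03 0.025 0 2; 1 0.06 0.05 0 4.5; 1 0.09 0.075 0 7; 1 0.115 0.095 0 9.3; 1 0.126 0.1 0 10.3'
python3 - <<'E'
from h import *
im=env.snapshot("scene");cv2.imwrite("pics/s4.png",cv2.resize(im[90:340,170:420],None,fx=2.4,fy=2.4,interpolation=2))
im=env.snapshot("top");cv2.imwrite("pics/t4.png",im)
r=env.trace("bottle_center","scene")
for q in r[:2]: print(q["confidence"],q["box"])
print("expected",proj("scene",[353,-278,4]),proj("scene",[353,-278,63]),proj("scene",[353,-278,122]))
print("post exp",proj("scene",[624,-68.5,179])*1-[170,90])
s=env.get_state();print(s["time_s"],s["tool_pos"])
E
```

```text
time_s: 10.6
tool_pos: [498.6, -167.1, 233.6]
tcp_rot: [0.629, 0.778, 0.0, 0.0]
force: [0.0, 0.7, 0.3]
opening: 1.0
finger_force: 0.0
time_s: 11.1
tool_pos: [625.9, -63.7, 233.3]
tcp_rot: [0.554, 0.832, 0.002, -0.0]
force: [-1.1, -0.3, -0.4]
opening: 1.003
finger_force: 0.0
0.83 [252.6, 266.3, 20.9, 46.6]
0.37 [261.7, 158.8, 59.8, 29.5]
expected [253.98667419 281.89097148] [253.69526255 265.35635647] [253.37943666 247.43648338]
post exp [95.79674497 55.23493607]
11.25 [623.61902451 -67.87739708 232.94664705]
```

View pics/s4.png

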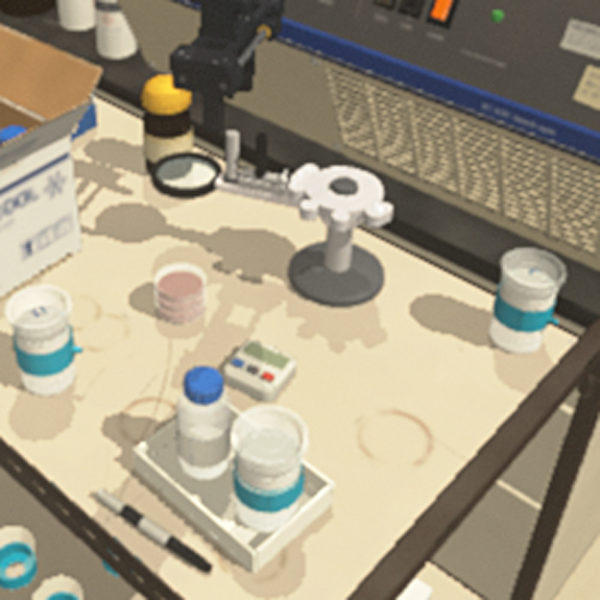

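The bottle stands upright in the left compartment (crop px (203,425)). The post top is at (232,132), which matches the projected (230,132). I'll descend and grip it.

```bash
python3 -m creep '1 0 0 -0.02 0; 1 0 0 -0.04 0; 1 0 0 -0.055 0; 1 0 0 -0.062 0; 1 0 0 -0.062 0'
python3 -m creep '0.3 0 0 0 0; 0 0 0 0 0; -0.4 0 0 0 0; -0.6 0 0 0 0; -0.6 0 0 0 0'
python3 -m creep '-0.7 0 0 0 0; -0.8 0 0 0 0; -1 0 0 0 0; -1 0 0 0 0; -1 0 0 0 0'
```

```text
time_s: 11.75
tool_pos: [622.5, -69.2, 170.3]
tcp_rot: [0.558, 0.83, -0.001, -0.001]
force: [0.7, 0.5, 0.1]
opening: 1.001
finger_force: 0.0
time_s: 12.25
tool_pos: [624.0, -68.1, 171.0]
tcp_rot: [0.557, 0.831, 0.0, 0.0]
force: [1.1, 0.2, -0.3]
opening: 0.569
finger_force: 0.0
time_s: 12.75
tool_pos: [624.4, -67.8, 170.7]
tcp_rot: [0.557, 0.831, 0.0, 0.0]
force: [1.3, 0.2, -0.9]
opening: 0.173
finger_force: 30.0
```

```bash
python3 -m creep '-1 -0.009 -0.004 0 4; -1 -0.0175 -0.0085 0 8; -1 -0.0255 -0.014 0 12; -1 -0.0335 -0.0195 0 16; -1 -0.041 -0.026 0 20'
python3 -m creep '-1 -0.007 -0.007 0 4; -1 -0.0135 -0.014 0 8; -1 -0.0195 -0.022 0 12; -1 -0.0245 -0.03 0 16; -1 -0.0275 -0.035 0 18.4'
python3 -m creep '-1 0 0 0 0; -1 0 0 0 0; -1 0 0 0 0; -1 0 0 0 0; -1 0 0 0 0'
python3 - <<'E'
from h import *
im=env.snapshot("scene");cv2.imwrite("pics/s5.png",cv2.resize(im[110:270,190:390],None,fx=4,fy=3.7,interpolation=2)[:600])
im=env.snapshot("top");cv2.imwrite("pics/t5.png",cv2.resize(im[80:260,180:380],None,fx=3.3,fy=3.3,interpolation=2))
for c in("scene","top"):
  for n in ("lens_center","petri_center","bolt_grip"): print(c,n,[(round(r["confidence"],2),np.round(r["box"],1).tolist()) for r in env.search_frame(n,c)[:2]])
E
```

```text
time_s: 13.25
tool_pos: [583.3, -93.6, 170.7]
tcp_rot: [0.403, 0.915, 0.001, 0.0]
force: [2.7, 0.4, -3.3]
opening: 0.17
finger_force: 30.0
time_s: 13.75
tool_pos: [555.0, -129.0, 170.7]
tcp_rot: [0.252, 0.968, 0.0, -0.0]
force: [0.9, 2.4, -0.4]
opening: 0.175
finger_force: 30.0
time_s: 14.25
tool_pos: [554.9, -129.1, 170.7]
tcp_rot: [0.253, 0.967, -0.0, -0.001]
force: [-3.5, -0.1, 1.9]
opening: 0.174
finger_force: 30.0
scene lens_center [(0.84, [274.5, 184.5, 91.6, 31.8]), (0.17, [254.6, 268.2, 22.2, 49.4])]
scene petri_center [(0.56, [241.8, 215.1, 19.8, 20.6])]
scene bolt_grip [(0.68, [275.6, 174.2, 19.9, 5.5])]
top lens_center [(0.74, [311.9, 261.2, 22.8, 24.0])]
top petri_center []
top bolt_grip []
```

View pics/s5.png

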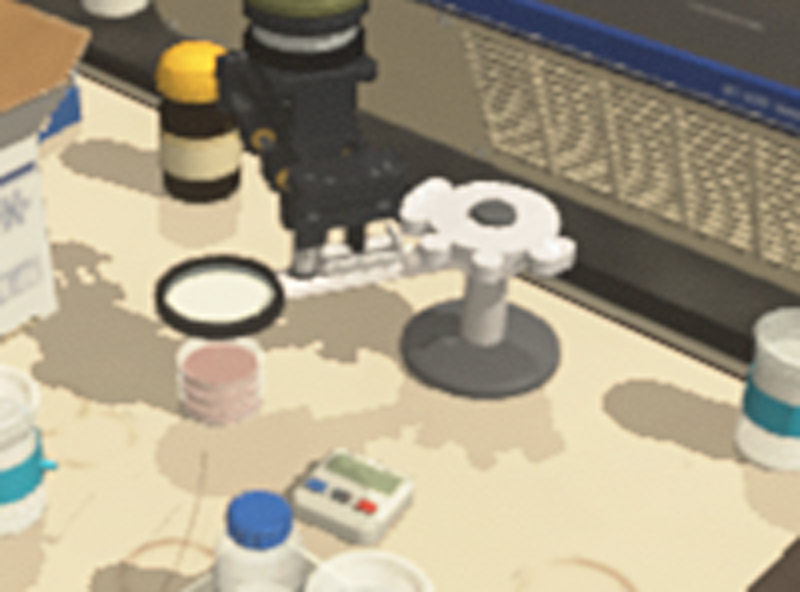

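View pics/t5.png

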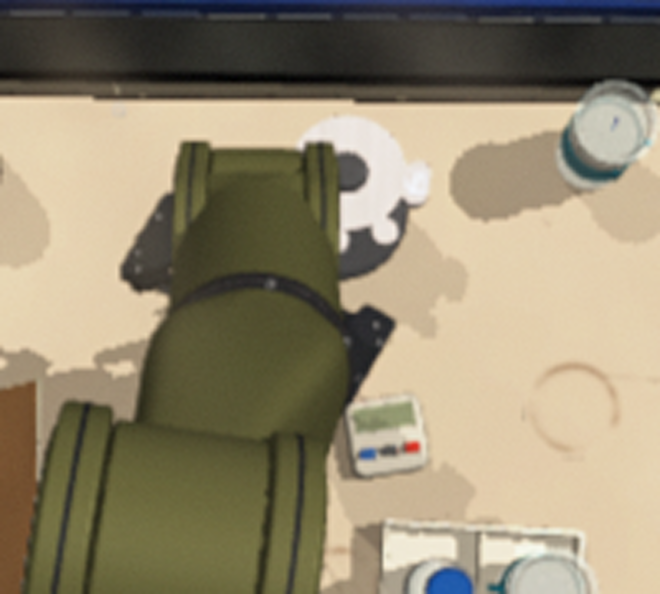

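The scene picture shows the ring at crop px (221,297), just above the dishes at (222,362). Next I compute the offset between them.

```bash
python3 - <<'E'
from h import *
a=cv2.imread("pics/s5.png")
f=lambda p,z:atz("scene",(190+(p[0]+.5)/4,110+(p[1]+.5)/3.7),z)[:2].round(1)
print("lens",f((221,297),104.5),"petri top",f((222,362),45),"petri mid",f((221,381),22.5))
w=-.521
print("expected lens at notch",(677-200*np.cos(w),-196.8-200*np.sin(w)))
d=np.array([554.9,-129.1])-[677,-196.8];print(np.hypot(*d),np.arctan2(-d[1],-d[0])+.021)
E
```

```text
lens [ 503.3 -103.9] petri top [ 500.2 -105.9] petri mid [ 502.1 -102.2]
expected lens at notch (np.float64(503.53562685738683), np.float64(-97.25045831225408))
139.61267850736195 -0.4852636639017174
```

```bash
python3 -m creep '0 0 0 0 0; 0.3 0 0 0 0; 0.5 0 0 0 0; 0.5 0 0 0 0; 0.5 0 0 0 0'
python3 -m creep '0.5 0 0 0.02 0; 0.5 0 0 0.045 0; 0.5 0 0 0.06 0; 0.5 0.015 -0.0085 0.06 0; 0.5 0.03 -0.017 0.06 0'
python3 - <<'E'
from h import *
im=env.snapshot("scene");cv2.imwrite("pics/s6.png",cv2.resize(im[110:270,190:390],None,fx=4,fy=3.7,interpolation=2)[:600])
print(env.get_state()["tool_pos"]); p=lambda X:((proj("scene",X)-[190,110])*[4,3.7]).round()
print("post",p([555.3,-128.9,179]),"bolt",p([585.5,-146,181]))
E
```

```text
time_s: 15.15
tool_pos: [555.7, -129.1, 170.8]
tcp_rot: [0.253, 0.967, 0.0, 0.0]
force: [-0.5, -0.0, 0.3]
opening: 0.599
finger_force: 0.0
time_s: 15.65
tool_pos: [586.1, -146.2, 231.7]
tcp_rot: [0.253, 0.968, 0.0, 0.001]
force: [-0.2, 0.2, 0.8]
opening: 0.745
finger_force: 0.0
[ 588.62032044 -148.18218504  231.3993222 ]
post [301. 197.] bolt [351. 186.]
```

View pics/s6.png

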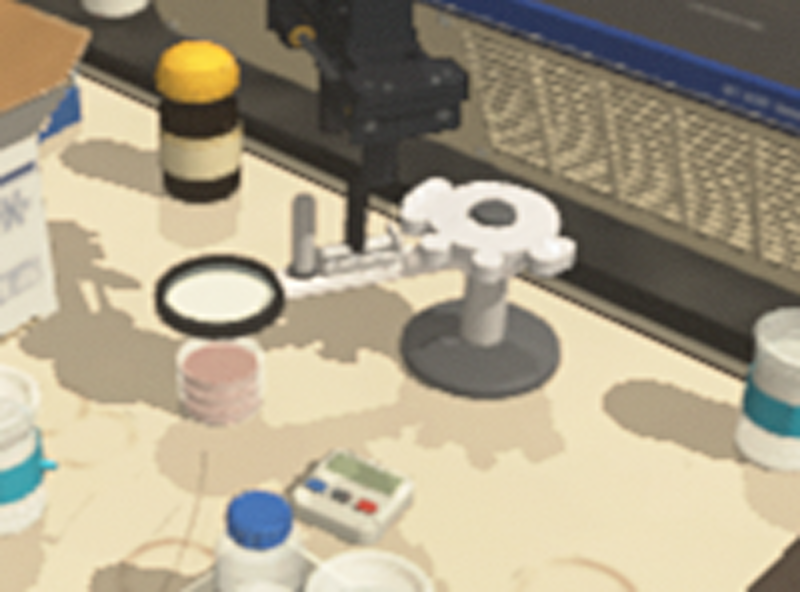

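The lens is still over the dishes (crop px (221,297)). The post top is at (303,197), as projected, and the bolt grip is near (355,215) under the fingers.

```bash
python3 -m creep '0.5 0 0 -0.02 0; 0.5 0 0 -0.04 0; 0.5 0 0 -0.054 0; 0.5 0 0 -0.06 0; 0.5 0 0 -0.06 0'
python3 -m creep '0 0 0 0 0; -0.4 0 0 0 0; -0.6 0 0 0 0; -0.7 0 0 0 0; -0.8 0 0 0 0'
python3 -m creep '-0.9 0 0 0 0; -1 0 0 0 0; -1 0 0 0 0; -1 0 0 0 0; -1 0 0 0 0'
```

```text
time_s: 16.2
tool_pos: [584.9, -145.9, 170.0]
tcp_rot: [0.253, 0.968, -0.0, -0.001]
force: [-0.3, -0.9, 0.6]
opening: 0.755
finger_force: 0.0
time_s: 16.7
tool_pos: [585.5, -146.2, 171.0]
tcp_rot: [0.253, 0.967, 0.0, 0.0]
force: [0.6, -0.2, 0.5]
opening: 0.322
finger_force: 0.0
time_s: 17.2
tool_pos: [585.4, -146.2, 170.8]
tcp_rot: [0.253, 0.967, 0.0, 0.0]
force: [-0.1, -0.7, -0.0]
opening: 0.166
finger_force: 30.0
```

```bash
python3 -m creep '-1 0.003 -0.0017 0 0; -1 0.006 -0.0033 0 0; -1 0.009 -0.005 0 0; -1 0.012 -0.0066 0 0; -1 0.015 -0.0083 0 0'
python3 -m creep '-1 0.002 -0.0011 0 0; -1 0.004 -0.0022 0 0; -1 0.006 -0.0033 0 0; -1 0.006 -0.0033 0 0; -1 0.006 -0.0033 0 0'
```

```text
time_s: 17.7
tool_pos: [600.6, -154.7, 170.8]
tcp_rot: [0.253, 0.967, -0.0, -0.0]
force: [-1.7, -0.4, 2.8]
opening: 0.172
finger_force: 30.0
time_s: 18.2
tool_pos: [604.6, -157.0, 170.7]
tcp_rot: [0.253, 0.968, 0.0, -0.002]
force: [-6.1, 1.5, 7.1]
opening: 0.173
finger_force: 30.0
```

```bash
python3 -m creep '-1 0.001 -0.0005 0 0; -1 0.002 -0.001 0 0; -1 0.002 -0.001 0 0; -1 0.002 -0.001 0 0; -1 0.002 -0.001 0 0'
python3 -m creep '0 0 0 0 0; 0.3 0 0 0 0; 0.5 0 0 0 0; 0.5 0 0 0 0; 0.5 0 0 0 0'
python3 -m creep '0.5 0 0 0.02 0; 0.5 0 0 0.06 0; 0.5 0 0 0.105 0; 0.5 0 0 0.15 0; 0.5 0 0 0.2 0'
python3 - <<'E'
from h import *
im=env.snapshot("scene");cv2.imwrite("pics/s7.png",cv2.resize(im[120:240,210:360],None,fx=5,fy=4.9,interpolation=2))
p=lambda X:((proj("scene",X)-[210,120])*[5,4.9]).round()
u=np.array([-.8746,.4848]);o=np.array([677,-196.8])
for r in (81,85,105,140): print(r,p([*(o+r*u),180]))
E
```

```text
time_s: 18.7
tool_pos: [604.8, -157.0, 170.7]
tcp_rot: [0.253, 0.968, 0.0, -0.004]
force: [-10.4, 4.3, 12.4]
opening: 0.168
finger_force: 30.0
time_s: 19.2
tool_pos: [608.7, -158.9, 170.6]
tcp_rot: [0.253, 0.967, 0.0, 0.0]
force: [-1.0, -0.3, 0.4]
opening: 0.6
finger_force: 0.0
time_s: 19.7
tool_pos: [607.8, -158.7, 372.1]
tcp_rot: [0.253, 0.967, 0.0, -0.001]
force: [1.1, -0.4, 0.1]
opening: 0.749
finger_force: 0.0
81 [380. 192.]
85 [373. 193.]
105 [338. 199.]
140 [275. 211.]
```

View pics/s7.png

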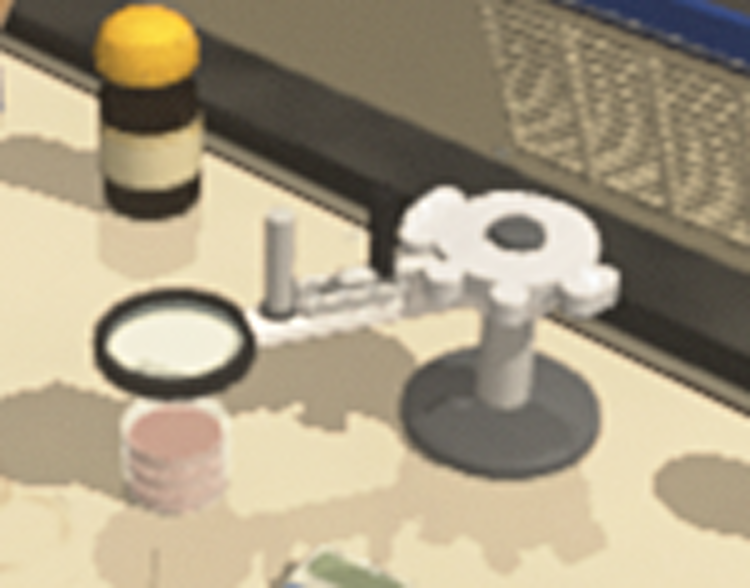

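The bolt grip is at crop px (383,190), about 104 px from the post (280,212). Home predicts 105 px, so the bolt is home. The lens at (175,343) is unchanged, centred over the dishes. I'm handing in.

```bash
python3 -c "
from plant import env
print(env.close_job())"
```

```text
the job is handed in; nothing more can be done
None
```

The job is handed in after about 20 s of robot time: the bottle stands upright in the tray's empty compartment, the lens is centred over the petri dishes to within about 5 mm by my camera measurements, and the lock bolt is home; no verdict came back.

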